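# Fold down the drying shelf, stand the figure on it, start the blower

### The arm

A 6-joint arm with a two-finger parallel gripper is mounted at the origin on the work surface. World frame = base frame: x ahead of the robot, y to its left, z up, the work surface at z = 0. Lengths are in mm, angles in rad, forces in N, time in s.
With the tool pointing down it reaches from about 300 to 850 mm from the base axis. Payload 4.2 kg.
Tool frame: the origin (TCP) lies midway between the tips of the shut fingers; the grasp point (between the pads) lies arm.hold_point_z behind it (arm.hold_point_z is the distance from the TCP to the grasp point, in mm); z points along the fingers, y is the line along which they close (so a half turn about z gives the same grasp; the last joint's range is limited). The gripper opens to 91 mm and grips with 3 to 60 N. Pads are 32 mm wide; open, the fingers measure 118 mm over their backs; the gripper's body (76 mm by 178 mm) begins 60 mm behind the grasp point.
Start: joints at [1.191, 0.32, 1.565, -0, 1.257, -0.02], TCP at [202.453, 538.197, 213.976] pointing down, gripper open.
Joint ranges: [-3.11, 3.11], [-0.84, 2.01], [0.21, 2.61], [-1.34, 4.49], [0.05, 2.63], [-2.56, 2.56]. Speed limits (rad/s): [2.57, 2.57, 3.14, 3.14, 3.14, 3.14].

### API

Orientations are given as a rotation vector (axis times angle).
In Python, from workcell import arm gives the robot as it stands.
- The arm moves only by the tool apply_moves, never from a script. Its argument "commands" is one flat list of numbers, 7 for each row, row after row: the turn, a rotation vector about the world's x, y, z as a fraction of full scale, then the shift along the world's x, y, z as a fraction of full scale, then the opening in per cent of the stroke, from 0 (shut) to 100 (fully open). A call has 1 to 12 rows; each row shifts and turns the commanded pose from where the row before left it; what a row does not reach is not made up. Full scale, the value 1, is 2.5 cm for a shift and 0.1 rad for a turn. A row lasts 1/10 s, in which the tool goes at most 50 mm and 8.59 degrees, less where a joint would pass 70% of its speed; a pose out of reach is approached as far as the arm can. A call with a number of a shift or a turn outside -1 to 1 is refused whole. A call with a gripper value outside its range is refused whole. The fingers move at their own pace and stop on an object; "grip_force" is the grip in N (left out, the last holds). Time passes only in rows, so rows that do not move let the fingers close. It gives the time, the measured TCP pose, the force, the opening and the grip force at its end, in the units of the state.
- arm.state(): the state, without advancing time (a new reading comes with each control period).
- arm.snapshot(name): name is "side" or "top" or "wrist"; returns (picture, depth): 480x640x3 uint8, red, green, blue; 480x640 float32, mm along the optical axis (not along the pixel's ray), 0 where there is no reading.
- arm.camera_info(name): a dict with "fx", "fy", "cx", "cy" (pixels), "D" ([k1, k2, p1, p2, k3] as OpenCV has them; the pictures are not rectified), "xyz" and "attitude" of the camera in the world. Camera axes: x right, y down, z forward; pixel columns grow to the right and rows downward; lengths in mm; the calibration is good to about 2 mm. A picture is of the moment at which its call begins: read the wrist's pose just before it. camera_info takes no time and is no camera call; for the wrist camera it gives the pose at the moment of the call.
- arm.job_done(): hands the job in; it is judged then, once.
Trained networks look in the newest picture that a camera, given by its name, has taken for a name from the list of things; names that differ only in an ending like _2 or _b are one class to them, and where a whole thing is asked for, a point or a joint stands for the part that bears it (a point fixed in the world has none). Each returns a list of dicts, best first, with "p" (0 to 1); they miss things now and then, are a little off and sometimes report something else, mostly with a low value. They report only what shows in the picture. A call takes as long as a camera call. They do not tell look-alikes from the thing itself.
- arm.outline_of(camera, query): "region" (480x640 bool, what is visible of it) and "location" ([column, row] in pixels, amid what is visible of it).
- arm.spot_point(camera, query): "location" ([column, row] in pixels: a listed point, or the origin of a listed thing).
The state is a dict: "time_s": time; "joints": joint angles; "qvel": joint speeds; "joint_torque": joint torques, N m; "eef_pos": TCP position; "tool_rot": TCP orientation; "wrist_force": force on the tool from outside, world axes, zero at the start; "moment": the same for the moment, N m; "opening": opening from 0.0 (shut) to 1.0 (fully open); "finger_force": force on a finger pad.
Only numpy, scipy, OpenCV 4.12 (cv2) and the standard library are available. Lean on these libraries where they do the work, as an engineer would, in place of code of your own. Each camera call takes 0.05 s, during which the arm holds its last target. There are 200 camera calls.

### The job

Put the plain white unpainted figure to dry: first push the sprung shelf of the drying stand over until it snaps down flat, next stand the white figure upright on the shelf's round green pad (set it down gently, don't drop it or tip it over) and let go, and last switch on the blue blower by pressing the red-dotted end of its rocker until it flips. Leave the painted figure, the paint jar and the brush where they are.

Things in the scene. Friction and masses are not known exactly. Their poses are not given: they have to be found in the camera images.
- stand: Fixed wooden drying stand. Origin on the bench under the shelf's hinge line; x points horizontally from the hinge to the side where the shelf lies when down (away from the robot, within 0.3 rad of the robot's x), y along the hinge, z up. Plywood base 220 (x, -30 to 190) x 140 x 15 mm, cross blocks up to 59 mm high. Hinge axis parallel to y, at x = 0, 62 mm high.
- shelf (a joint): Angle (rad) of the sprung shelf. 0 (start): folded up, leaning 10 degrees past vertical towards the stand's -x (robot) side. 1.745: down flat, level, on the +x side. An over-centre spring holds it at either stop: pushed past about 0.8 it snaps over by itself; let go earlier it springs back. A push towards the stand's +x near the free edge takes about 3 to 4 N.
- shelf_edge (a point): Middle of the free edge (brass strip) of the shelf, 150 mm from the hinge axis, on the pad face. Shelf: wooden board 150 mm (hinge to edge) x 130 mm x 12 mm thick, hinge axis in its underside. Folded up, this edge is about 210 mm above the bench and the pad face looks to the robot; folded down, the upper face is 74 mm above the bench.
- shelf_pad (a point): Centre of the round green pad (90 mm diameter, not raised) on the shelf, 85 mm from the hinge axis, midway across, on the face that is uppermost when the shelf is down. z is normal to that face, x points from hinge to free edge. Shelf down: it lies 85 mm along the stand's +x from its origin, 74 mm high.
- figure_centre (a point): Centre, half-way up (74 mm above its underside), of the plain all-white robed figure, 147 mm tall, ~0.22 kg, upright, z up. Plinth 50 mm diameter, 14 high; gown tapers from 44 to 36 mm diameter at 70 mm height; torso a straight 36 mm diameter from 70 to 112 mm height (grasp there, e.g. at 105 mm); shoulders and 25 mm head above. Small hands stick out 5 mm on one side (look only).
- figure: The same white figure; origin at the centre of its underside.
- blower: Fixed blue drying blower, a box 120 (x) x 100 (y) x 70 mm high with black vents on two sides and the rocker switch in the middle of its top. Origin at the centre of its underside, z up. It may be turned up to 0.5 rad.
- rocker (a joint): Angle (rad) of the blower's white rocker switch: 0 = off (start, red-dotted end raised), 0.4 = on (that end fully down). Over-centre: flips by itself past 0.2, after about 4 N pressed down on the red-dotted end. Paddle 50 (along the blower's x) x 26 x 12 mm; pivot at its centre, along y, 83 mm above the bench, between two black cheeks 79 mm high.
- rocker_on_end (a point): Red dot on the upper face of the rocker, 17 mm from the pivot towards the blower's +x: the place to press. About 92 mm above the bench when off, 85 mm when on. Another small red dot on the housing marks the same end.
- painted_centre (a point): Bystander: centre, half-way up, of a finished figure of the same shape and size with blue gown, cream torso and brass plinth. Leave alone.
- jar_centre (a point): Bystander: centre, half-way up, of a yellow paint jar, 56 mm diameter, 65 mm high. Leave alone.
- brush: Bystander: dark-handled paint brush lying on the bench between the robot and the stand, 170 mm long along its x axis. Leave alone.
There are look-alikes about, which are no part of the job. What is shaped like the figure but black, orange or pink is not meant.

How it is judged:
By the outcome, as a careful person would: the job done as asked, in the order asked, and still so for the second after the job is handed in, with the robot touching nothing.
It also fails if it takes over 61 s, if anything falls off the work surface, if the arm or the gripper's body presses on something with over 40 N, if the wrist force passes 120 N, or if a joint passes its speed limit or range.

## Working session

There is one attempt and no reset: what is moved stays moved. The work goes in short steps, Python scripts to look and compute and a tool call to move; the robot and the scene stay as the last step left them, time stands still between calls to the robot, and variables do not carry over. Pictures are saved under pics/ and viewed, at most 10 in all, crops included, and the job is handed in when it is done.

Besides the shell and the picture viewer there is one more tool, called after "Call:" by a JSON object that holds its "api" and its "payload". apply_moves: Moves the arm, as the interface text tells. Shift numbers are shares of 2.5 cm and turn numbers shares of 0.1 rad, none past 1 either way. Its arguments: {"type":"object","properties":{"commands":{"type":"array"},"grip_force":{"type":"number"}},"required":["commands"]}

```bash
mkdir -p pics; cat > h.py <<'E'
import numpy as np, cv2
from scipy.spatial.transform import Rotation as R
from workcell import arm
def save(n,name):
    p,d=arm.snapshot(n); cv2.imwrite(f'pics/{name}.png',p[:,:,::-1]); np.save(f'pics/{name}.npy',d); return p,d
def rot(a):
    a=np.array(a,float)
    return a if a.shape==(3,3) else R.from_rotvec(a).as_matrix()
def ray(n,px,info=None):
    i=info or arm.camera_info(n); K=np.array([[i['fx'],0,i['cx']],[0,i['fy'],i['cy']],[0,0,1]])
    u=cv2.undistortPoints(np.array([[px]],float),K,np.array(i['D'],float))[0,0]
    return np.array(i['xyz'],float), rot(i['attitude'])@np.array([u[0],u[1],1])
def at_z(n,px,z,info=None):
    o,r=ray(n,px,info); return o+r*(z-o[2])/r[2]
def at_d(n,px,d,info=None):
    o,r=ray(n,px,info); return o+r*d
E
python3 - <<'E'
from h import *
np.set_printoptions(precision=1,suppress=True)
print(arm.hold_point_z, arm.state()['tool_rot'], arm.state()['time_s'])
Z={'stand':0,'shelf_edge':210,'shelf_pad':None,'figure_centre':74,'rocker_on_end':92,'blower':0,'painted_centre':74,'jar_centre':32,'brush':5}
ims=[]
for c in('top','side'):
    p,d=save(c,c+'0'); ims.append(p)
    print(c,arm.camera_info(c)['xyz'],arm.camera_info(c)['attitude'])
    for q in Z:
        for r in arm.spot_point(c,q)[:4]:
            l=r['location']; dd=d[min(479,int(l[1])),min(639,int(l[0]))]
            print(c,q,round(r['p'],2),np.array(l),'z:',at_z(c,l,Z[q]) if Z[q] is not None else '','d:',at_d(c,l,dd))
cv2.imwrite('pics/both.png',cv2.resize(np.vstack(ims)[:,:,::-1],(400,600),interpolation=cv2.INTER_AREA))
print(arm.state()['time_s'])
E
```

```text
18.8 [-0.6 -3.1  0. ] 0.0
top [ 360.    13.4 1231.9] [-2.2  2.1 -0.2]
top stand 0.7 [311.5 237. ] z: [550.9   8.4   0. ] d: [518.4   9.3 209.7]
top shelf_edge 0.61 [314.5 241.3] z: [510.2   3.4 210. ] d: [510.8   3.3 206.4]
top shelf_pad 0.69 [313.3 239.4] z:  d: [513.4   5.8 212.7]
top shelf_pad 0.68 [451.6 245. ] z:  d: [ 526.3 -287.9   94.6]
top figure_centre 0.93 [137.2 239.6] z: [524.8 382.4  74. ] d: [ 360.    13.4 1231.9]
top figure_centre 0.85 [196.6 293.2] z: [413.1 249.3  74. ] d: [410.2 236.2 138.3]
top figure_centre 0.73 [149.4 295.1] z: [407.  348.2  74. ] d: [405.4 336.7 113.7]
top figure_centre 0.72 [177.7 249.5] z: [505.4 294.9  74. ] d: [496.6 277.8 144.3]
top rocker_on_end 0.64 [451.  248.1] z: [ 520.  -287.2   92. ] d: [ 518.9 -285.1  100.1]
top blower 0.84 [443.4 258.3] z: [ 509.  -293.8    0. ] d: [ 499.2 -273.5   81.5]
top painted_centre 0.72 [192.1 185.8] z: [646.3 272.1  74. ] d: [636.1 262.9 115.3]
top jar_centre 0.93 [429.8 197.2] z: [ 643.6 -257.1   32. ] d: [ 634.9 -248.8   68.9]
top brush 0.84 [316.5 293.4] z: [422.   -5.8   5. ] d: [421.3  -5.5  19. ]
si
[... 393 characters left out ...]
. ] d: [408.4 231.4  89. ]
side figure_centre 0.71 [264.2 215.4] z: [408.6 337.7  74. ] d: [407.4 243.3 119.4]
side figure_centre 0.68 [297.5 220.8] z: [504.2 291.   74. ] d: [502.7 275.4  81.8]
side figure_centre 0.64 [327.8 388.6] z: [ 492.9 -349.9   74. ] d: [ 494.2 -343.2   66.6]
side rocker_on_end 0.65 [340.8 356.6] z: [ 524.5 -296.1   92. ] d: [ 524.5 -296.3   92.2]
side blower 0.73 [328.  389.6] z: [ 505.5 -284.9    0. ] d: [ 495.1 -340.4   61.2]
side jar_centre 0.85 [398.1 360. ] z: [ 648.5 -256.3   32. ] d: [ 639.6 -278.    53.8]
side brush 0.73 [277.1 303.7] z: [424.7 -11.2   5. ] d: [424.4 -19.8  11.5]
side brush 0.36 [296.9 221.6] z: [514.8 423.5   5. ] d: [500.9 275.   79.5]
1.0
```

View pics/top0.png

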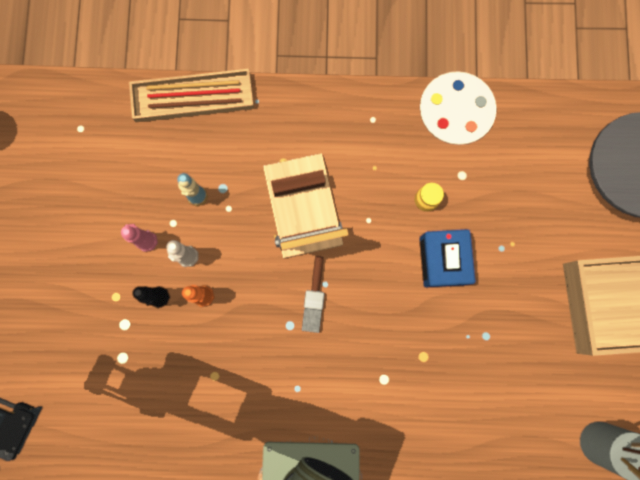

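View pics/side0.png

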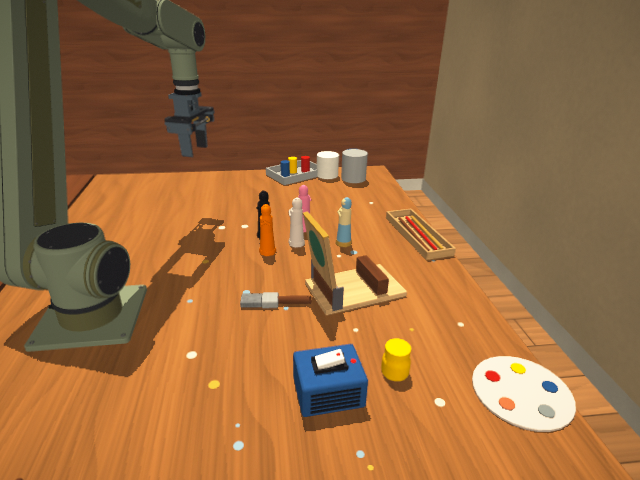

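Top view, the figures that could be mistaken for it: white (182,252), pink (140,237), black (150,296), orange (197,295), painted blue/cream (192,188). In the side view the white one is at (297,222). I choose the white one, at about (505,293). I'll check it in a crop and measure the yaws.

```bash
python3 - <<'E'
from h import *
np.set_printoptions(precision=2,suppress=True)
p=cv2.imread('pics/top0.png'); d=np.load('pics/top0.npy')
cv2.imwrite('pics/crop.png',cv2.resize(np.hstack([p[170:310,110:250],p[140:280,250:390]]),None,fx=2.8,fy=2.8,interpolation=cv2.INTER_CUBIC))
I=arm.camera_info('top')
v,u=np.mgrid[0:480,0:640]
K=np.array([[I['fx'],0,I['cx']],[0,I['fy'],I['cy']],[0,0,1]])
un=cv2.undistortPoints(np.stack([u.ravel(),v.ravel()],1)[:,None].astype(float),K,np.array(I['D'],float))[:,0]
P=(np.c_[un,np.ones(len(un))]*d.reshape(-1,1))@rot(I['attitude']).T+np.array(I['xyz']); P=P.reshape(480,640,3); ok=d>0
def sel(x0,x1,y0,y1,z0,z1):
    return P[ok&(P[...,0]>x0)&(P[...,0]<x1)&(P[...,1]>y0)&(P[...,1]<y1)&(P[...,2]>z0)&(P[...,2]<z1)]
def rect(n,q):
    r=cv2.minAreaRect(q[:,:2].astype(np.float32)); print(n,len(q),r, np.median(q[:,2]))
rect('blower',sel(420,600,-380,-200,62,76))
rect('rocker',sel(420,600,-380,-200,80,110))
rect('base',sel(480,780,-120,140,10,22))
q=sel(480,600,-120,140,185,230); rect('edge',q)
for a,b in ((120,135),(135,160)): rect(f'white{a}',sel(460,560,250,335,a,b))
for c,q in(('top','blower'),):
    for r in arm.outline_of(c,q)[:1]:
        m=r['region'].astype(np.uint8); cn=max(cv2.findContours(m,0,2)[0],key=cv2.contourArea)
        print(cv2.minAreaRect(np.float32([at_z('top',x[0],70)[:2] for x in cn.astype(float)])))
E
```

```text
blower 2100 ((503.5792541503906, -289.7421569824219), (119.65528869628906, 100.4688949584961), 4.4919114112854) 69.72426949986732
rocker 337 ((503.8734436035156, -289.5732116699219), (60.28584671020508, 36.486061096191406), 5.608601093292236) 87.75942782616858
base 4044 ((603.3989868164062, 30.287017822265625), (260.11968994140625, 148.47996520996094), 13.332578659057617) 14.862273049547525
edge 458 ((516.645751953125, 4.687934875488281), (16.853363037109375, 129.6063232421875), 13.836509704589844) 208.82216055137877
white120 24 ((502.25567626953125, 279.6007080078125), (11.059564590454102, 28.442224502563477), 89.25437927246094) 130.28583651570432
white135 147 ((501.6602478027344, 287.29608154296875), (26.352191925048828, 25.57919692993164), 17.353681564331055) 143.36852730459645
((501.0807800292969, -282.2676696777344), (121.95354461669922, 110.97762298583984), 4.467517375946045)
```

View pics/crop.png

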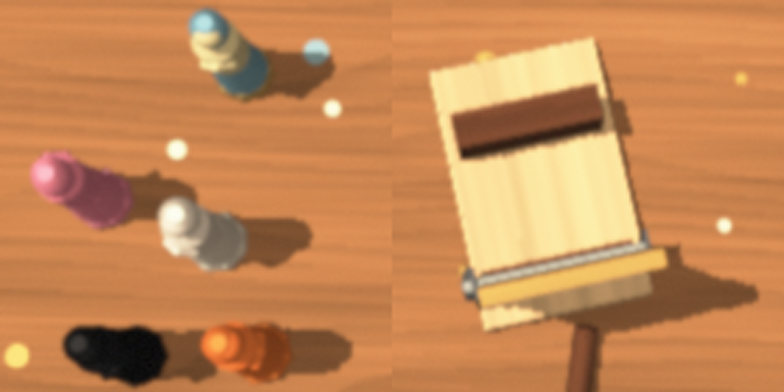

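The crop confirms the all-white figure, between the pink one and the stand. The stand yaw is about 0.237 rad, with the hinge near (548,12). Moving in front of the shelf now.

Call:
{"api": "apply_moves", "payload": {"commands": [0,0,0.26,0.41,-0.915,0,0,0,0,0.26,0.41,-0.915,0,0,0,0,0.26,0.41,-0.915,0,0,0,0,0.26,0.41,-0.915,0,0,0,0,0.26,0.41,-0.915,0,0,0,0,0.26,0.41,-0.915,0,0,0,0,0.26,0.41,-0.915,0,0,0,0,0.26,0.41,-0.915,0,0,0,0,0.26,0.41,-0.915,0,0,0,0,0.26,0.41,-0.915,0,0,0,0,0.26,0.41,-0.915,0,0,0,0,0.26,0.41,-0.915,0,0]}}

```text
time_s: 2.25
eef_pos: [325.8, 262.8, 214.1]
tool_rot: [0.073, 3.14, 0.001]
wrist_force: [0.8, -0.2, 0.1]
opening: 0.01
finger_force: 0.0
```

Call:
{"api": "apply_moves", "payload": {"commands": [0,0,0.26,0.41,-0.915,0,0,0,0,0.26,0.41,-0.915,0,0,0,0,0.26,0.41,-0.915,0,0,0,0,0.26,0.41,-0.915,0,0,0,0,0.26,0.41,-0.915,0,0,0,0,0.26,0.41,-0.915,0,0,0,0,0.26,0.41,-0.915,0,0,0,0,0.26,0.41,-0.915,0,0,0,0,0.26,0.41,-0.915,0,0,0,0,0.26,0.41,-0.915,0,0,0,0,0.26,0.41,-0.915,0,0,0,0,0.26,0.41,-0.915,0,0]}}

```text
time_s: 3.45
eef_pos: [448.8, -11.8, 214.1]
tool_rot: [-0.415, 3.114, 0.0]
wrist_force: [-0.0, 0.8, 0.2]
opening: 0.004
finger_force: 0.0
```

Call:
{"api": "apply_moves", "payload": {"commands": [0,0,0,0,0,-0.9,0,0,0,0,0,0,-0.9,0,0,0,0,0.58,0.14,0,0,0,0,0,0.58,0.14,0,0,0,0,0,0.58,0.14,0,0,0,0,0,0.58,0.14,0,0,0,0,0,0.58,0.14,0,0,0,0,0,0.58,0.14,0,0,0,0,0,0.58,0.14,0,0,0,0,0,0.58,0.14,0,0]}}

```text
time_s: 4.45
eef_pos: [565.1, 17.8, 169.4]
tool_rot: [0.415, -3.112, 0.0]
wrist_force: [-2.2, -0.4, 0.1]
opening: 0.004
finger_force: 1.1
```

Call:
{"api": "apply_moves", "payload": {"commands": [0,0,0,0.58,0.14,0,0,0,0,0,0.58,0.14,0,0,0,0,0,0.58,0.14,0,0,0,0,0,0.58,0.14,0,0,0,0,0,0,0,0,0,0,0,0,0,0,0,0]}}

```text
time_s: 5.05
eef_pos: [623.1, 31.7, 169.3]
tool_rot: [-0.415, 3.114, -0.0]
wrist_force: [0.8, -0.1, 0.2]
opening: 0.004
finger_force: 0.0
```

```bash
python3 - <<'E'
from h import *
save('side','s1')
cv2.imwrite('pics/s1c.png',cv2.imread('pics/s1.png')[150:400,220:470])
E
```

```text
(no output)
```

View pics/s1c.png

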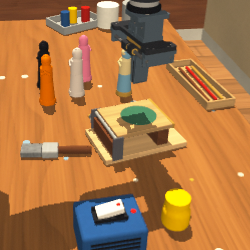

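The crop shows the shelf lying flat with the green pad up. Next I move over the white figure.

Call:
{"api": "apply_moves", "payload": {"commands": [0,0,0,-0.4,0.85,0.9,65,0,0,0,-0.4,0.85,0.9,65,0,0,0,-0.4,0.85,0,65,0,0,0,-0.4,0.85,0,65,0,0,0,-0.4,0.85,0,65,0,0,0,-0.4,0.85,0,65,0,0,0,-0.4,0.85,0,65,0,0,0,-0.4,0.85,0,65,0,0,0,-0.4,0.85,0,65,0,0,0,-0.4,0.85,0,65,0,0,0,-0.4,0.85,0,65,0,0,0,-0.4,0.85,0,65]}}

```text
time_s: 6.3
eef_pos: [501.5, 286.7, 214.5]
tool_rot: [-0.414, 3.114, 0.0]
wrist_force: [-1.0, -0.6, -0.3]
opening: 0.653
finger_force: 0.0
```

```bash
python3 - <<'E'
from h import *
np.set_printoptions(precision=1,suppress=True)
print(arm.state()['eef_pos'],arm.state()['opening'])
I=arm.camera_info('wrist'); p,d=save('wrist','w1'); print(I['xyz'])
for r in arm.spot_point('wrist','figure_centre')[:3]: print(r['p'],np.array(r['location']),at_z('wrist',r['location'],74,I))
p,d=save('top','t1')
for r in arm.spot_point('top','shelf_pad')[:3]: print(r['p'],at_z('top',r['location'],74))
h=cv2.cvtColor(p,cv2.COLOR_RGB2HSV); m=cv2.inRange(h,(60,60,20),(100,255,200))[170:260,250:380]
n,l,s,c=cv2.connectedComponentsWithStats(m); k=1+s[1:,4].argmax(); print(s[k],at_z('top',c[k]+[250,170],74))
E
```

```text
[501.5 286.7 214.5] 0.6526291618464626
[426.4 266.1 384.4]
0.86 [437.  125.2] [405.4 349.4  74. ]
0.78 [325.3 229.2] [500.  292.7  74. ]
0.75 [428.  297.9] [533.  386.6  74. ]
0.74 [631.9  30.1  74. ]
[  33    8   38   37 1116] [628.9  32.6  74. ]
```

View pics/w1.png

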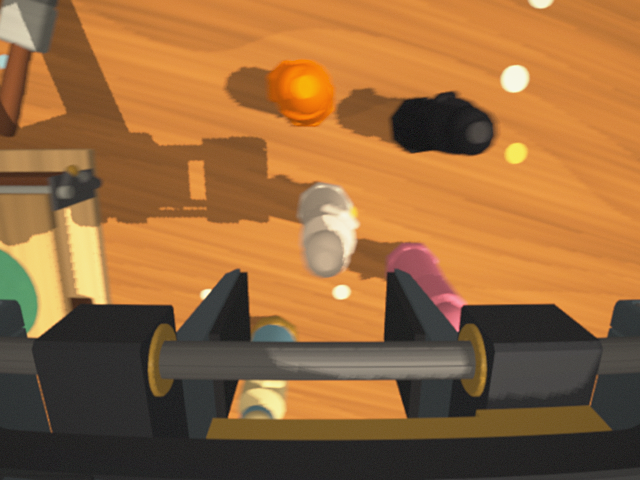

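The wrist view shows the white figure at (325,230), centred between the fingers, with pink at (428,290) clear of the right one. Descending and gripping.

Call:
{"api": "apply_moves", "payload": {"commands": [0,0,0,0,0.08,-0.86,65,0,0,0,0,0,-0.86,65,0,0,0,0,0,-0.86,65,0,0,0,0,0,-0.86,65,0,0,0,0,0,-0.86,65,0,0,0,0,0,-0.86,65,0,0,0,0,0,0,65,0,0,0,0,0,0,25,0,0,0,0,0,0,25,0,0,0,0,0,0,25,0,0,0,0,0,0,25,0,0,0,0,0,0,25], "grip_force": 15}}

```text
time_s: 7.7
eef_pos: [503.2, 288.7, 86.2]
tool_rot: [-0.414, 3.112, 0.002]
wrist_force: [0.4, 1.6, 4.8]
opening: 0.389
finger_force: 14.9
```

Call:
{"api": "apply_moves", "payload": {"commands": [0,0,0,0,0,0,20,0,0,0,0,0,0.1,20,0,0,0,0,0,0.3,20,0,0,0,0,0,0.8,20,0,0,0,0,0,0.8,20,0,0,0,0,0,0.8,20,0,0,0,0,0,0.8,20,0,0,0,0,0,0.8,20,0,0,0,0,0,0.8,20,0,0,0,0,0,0.8,20,0,0,0,0,0,0,20]}}

```text
time_s: 8.8
eef_pos: [503.6, 288.6, 237.5]
tool_rot: [-0.413, 3.11, 0.003]
wrist_force: [0.6, 0.9, -2.3]
opening: 0.387
finger_force: 14.9
```

Call:
{"api": "apply_moves", "payload": {"commands": [0,0,0,0.1,-0.2,0,20,0,0,0,0.25,-0.5,0,20,0,0,0,0.35,-0.7,0,20,0,0,0,0.35,-0.7,0,20,0,0,0,0.35,-0.7,0,20,0,0,0,0.35,-0.7,0,20,0,0,0,0.35,-0.7,0,20,0,0,0,0.35,-0.7,0,20,0,0,0,0.35,-0.7,0,20,0,0,0,0.35,-0.7,0,20,0,0,0,0.35,-0.7,0,20,0,0,0,0.35,-0.7,0,20]}}

```text
time_s: 10.0
eef_pos: [598.4, 93.5, 233.3]
tool_rot: [0.412, -3.111, 0.001]
wrist_force: [-1.1, 0.5, -3.2]
opening: 0.387
finger_force: 14.9
```

Call:
{"api": "apply_moves", "payload": {"commands": [0,0,0,0.35,-0.7,0,20,0,0,0,0.35,-0.7,0,20,0,0,0,0.35,-0.7,0,20,0,0,0,0.25,-0.5,0,20,0,0,0,0.16,-0.4,0,20,0,0,0,0,0,-0.4,20,0,0,0,0,0,-0.6,20,0,0,0,0,0,-0.6,20,0,0,0,0,0,-0.4,20,0,0,0,0,0,-0.3,20,0,0,0,0,0,-0.2,20,0,0,0,0,0,0,20]}}

```text
time_s: 11.2
eef_pos: [634.9, 21.0, 171.9]
tool_rot: [0.414, -3.113, -0.001]
wrist_force: [-0.6, 0.5, -2.1]
opening: 0.386
finger_force: 15.0
```

```bash
python3 - <<'E'
from h import *
save('side','s2'); s=arm.state(); print(s['eef_pos'],s['wrist_force'])
cv2.imwrite('pics/s2c.png',cv2.resize(cv2.imread('pics/s2.png')[150:330,270:450],None,fx=3,fy=3))
E
```

```text
[635.24262545  20.86720153 172.5288863 ] [-0.28568077 -0.1551522  -2.16201518]
```

View pics/s2c.png

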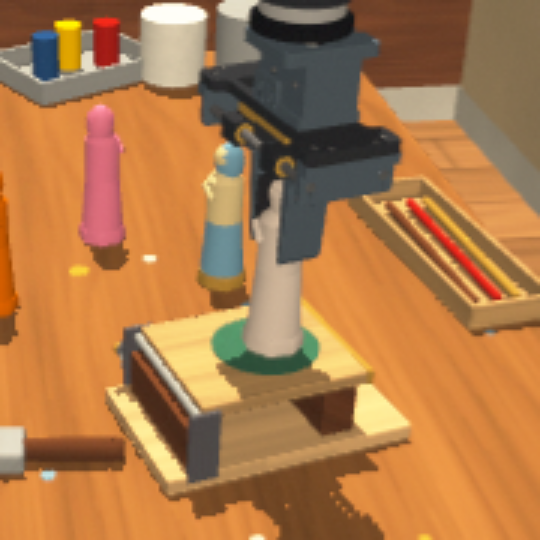

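The figure hangs upright, a little off the pad centre (plinth near the pad's front at (275,345)). I correct by (-5,+11) and lower gently.

Call:
{"api": "apply_moves", "payload": {"commands": [0,0,0,-0.1,0.22,0,20,0,0,0,-0.1,0.22,0,20,0,0,0,0,0,-0.1,20,0,0,0,0,0,-0.1,20,0,0,0,0,0,-0.08,20,0,0,0,0,0,-0.06,20,0,0,0,0,0,-0.06,20,0,0,0,0,0,0,20,0,0,0,0,0,0,20]}}

```text
time_s: 12.15
eef_pos: [630.2, 31.6, 162.5]
tool_rot: [0.414, -3.114, -0.0]
wrist_force: [1.1, 0.4, -3.2]
opening: 0.39
finger_force: 15.0
```

Call:
{"api": "apply_moves", "payload": {"commands": [0,0,0,0,0,-0.04,20,0,0,0,0,0,-0.04,20,0,0,0,0,0,0,20,0,0,0,0,0,0,20]}}

```text
time_s: 12.55
eef_pos: [630.2, 31.7, 160.4]
tool_rot: [0.414, -3.114, -0.0]
wrist_force: [0.5, 0.3, -2.9]
opening: 0.389
finger_force: 15.0
```

Call:
{"api": "apply_moves", "payload": {"commands": [0,0,0,0,0,-0.04,20,0,0,0,0,0,0,20,0,0,0,0,0,0,20]}}

```text
time_s: 12.85
eef_pos: [630.4, 31.8, 160.1]
tool_rot: [-0.414, 3.113, 0.0]
wrist_force: [-0.5, 0.4, 0.9]
opening: 0.387
finger_force: 15.0
```

The figure has touched the pad. Opening and rising.

Call:
{"api": "apply_moves", "payload": {"commands": [0,0,0,0,0,0,42,0,0,0,0,0,0,50,0,0,0,0,0,0,65,0,0,0,0,0,0,65,0,0,0,0,0,0,65,0,0,0,0,0,0.4,65,0,0,0,0,0,0.8,65,0,0,0,0,0,0.8,65,0,0,0,0,0,0.8,65,0,0,0,0,0,0.8,65,0,0,0,0,0,0.6,65]}}

```text
time_s: 13.95
eef_pos: [630.6, 31.7, 266.9]
tool_rot: [-0.414, 3.112, -0.0]
wrist_force: [-0.2, -0.9, 0.2]
opening: 0.647
finger_force: 0.0
```

```bash
python3 - <<'E'
from h import *
save('side','s3'); print(arm.state()['eef_pos'])
cv2.imwrite('pics/s3c.png',cv2.resize(cv2.imread('pics/s3.png')[150:330,270:450],None,fx=3,fy=3))
E
```

```text
[631.73763845  31.73121284 269.40209066]
```

View pics/s3c.png

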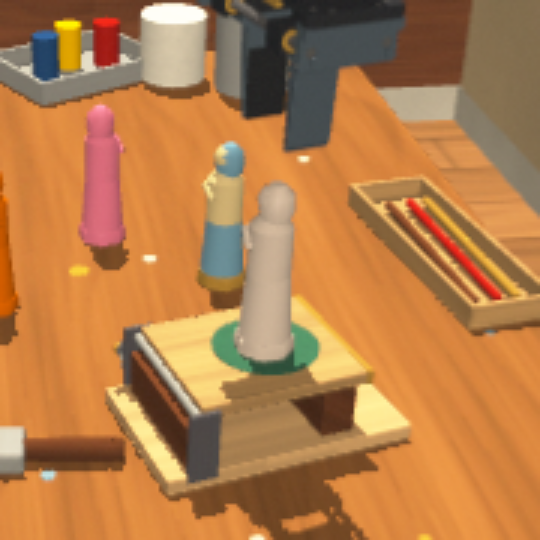

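The side crop shows the white figure standing upright on the pad, released. On to the blower, whose pivot is at (503.5,-290).

Call:
{"api": "apply_moves", "payload": {"commands": [0,0,-0.2,-0.29,-0.91,0,65,0,0,-0.2,-0.29,-0.91,0,65,0,0,-0.2,-0.29,-0.91,0,65,0,0,-0.2,-0.29,-0.91,0,65,0,0,-0.2,-0.29,-0.91,0,65,0,0,-0.2,-0.29,-0.91,0,0,0,0,-0.2,-0.29,-0.91,0,0,0,0,-0.2,-0.29,-0.91,0,0,0,0,-0.2,-0.29,-0.91,0,0,0,0,-0.2,-0.29,-0.91,0,0,0,0,-0.2,-0.29,-0.91,0,0,0,0,-0.2,-0.29,-0.91,0,0]}}

```text
time_s: 15.2
eef_pos: [542.8, -242.2, 264.6]
tool_rot: [-0.037, 3.141, 0.0]
wrist_force: [0.4, -0.2, -0.7]
opening: 0.063
finger_force: 0.0
```

Call:
{"api": "apply_moves", "payload": {"commands": [0,0,-0.2,-0.29,-0.91,-0.6,0,0,0,-0.2,-0.29,-0.91,-0.9,0,0,0,0,0,0,-0.9,0,0,0,0,0,0,-0.9,0,0,0,0,0,0,-0.9,0,0,0,0,0,0,-0.9,0,0,0,0,0,0,-0.9,0,0,0,0,0,0,0,0]}}

```text
time_s: 16.0
eef_pos: [526.7, -285.7, 111.5]
tool_rot: [-0.025, -3.136, -0.005]
wrist_force: [-0.6, 0.5, 0.2]
opening: 0.007
finger_force: 0.0
```

Call:
{"api": "apply_moves", "payload": {"commands": [0,0,0,0.1,-0.08,-0.2,0,0,0,0,0,0,-0.2,0,0,0,0,0,0,-0.15,0,0,0,0,0,0,-0.15,0,0,0,0,0,0,-0.12,0,0,0,0,0,0,-0.1,0,0,0,0,0,0,0,0]}}

```text
time_s: 16.7
eef_pos: [531.6, -288.9, 91.6]
tool_rot: [0.025, 3.14, -0.0]
wrist_force: [1.2, 0.3, 0.7]
opening: 0.004
finger_force: 0.8
```

Call:
{"api": "apply_moves", "payload": {"commands": [0,0,0,0,0,-0.1,0,0,0,0,0,0,-0.1,0,0,0,0,0,0,0,0]}}

```text
time_s: 17.0
eef_pos: [531.3, -289.0, 87.1]
tool_rot: [0.025, 3.141, -0.001]
wrist_force: [-0.3, 0.8, 3.5]
opening: 0.006
finger_force: 2.2
```

Call:
{"api": "apply_moves", "payload": {"commands": [0,0,0,0,0,-0.08,0,0,0,0,0,0,-0.06,0,0,0,0,0,0,0,0]}}

```text
time_s: 17.3
eef_pos: [531.4, -289.0, 86.6]
tool_rot: [0.025, 3.14, -0.002]
wrist_force: [-4.2, 3.7, 19.7]
opening: 0.007
finger_force: 9.6
```

Call:
{"api": "apply_moves", "payload": {"commands": [0,0,0,0,0,0.3,0,0,0,0,0,0,0.8,0,0,0,0,0,0,0.8,0,0,0,0,-0.8,0,0.8,0,0,0,0,-0.8,0,0.8,0,0,0,0,-0.8,0,0.8,0,0,0,0,-0.8,0,0.5,0,0,0,0,-0.8,0,0,0,0,0,0,-0.8,0,0,0,0,0,0,0,0,0,0]}}

```text
time_s: 18.3
eef_pos: [408.7, -288.3, 202.7]
tool_rot: [-0.027, -3.139, -0.001]
wrist_force: [-0.3, -0.2, -0.2]
opening: 0.007
finger_force: 0.0
```

```bash
python3 - <<'E'
from h import *
np.set_printoptions(precision=1,suppress=True)
p,d=save('side','s4'); t,dt=save('top','t4'); print(arm.state()['eef_pos'])
for r in arm.spot_point('top','rocker_on_end')[:1]:
    l=r['location']; print(r['p'],np.array(l))
# rocker height profile along the pivot axis direction
for x in (-18,-9,0,9,18):
    c=np.array([503.5+x,-289.7+.08*x,88.])
    I=arm.camera_info('top'); A=rot(I['attitude'])
    K=np.array([[I['fx'],0,I['cx']],[0,I['fy'],I['cy']],[0,0,1]])
    uv=cv2.projectPoints((A.T@(c-I['xyz']))[None],np.zeros(3),np.zeros(3),K,np.array(I['D'],float))[0][0,0]
    z=[]
    for dd in (np.load('pics/top0.npy'),dt):
        w=dd[int(uv[1])-1:int(uv[1])+2,int(uv[0])-2:int(uv[0])+3]; z.append(at_d('top',uv,np.median(w))[2])
    print(x,np.array(z))
a=cv2.resize(p[310:430,270:430],None,fx=2.4,fy=2.4); b=cv2.resize(p[170:350,230:470],(384,288)); cv2.imwrite('pics/s4c.png',np.hstack([a,b])[:,:,::-1])
E
```

```text
[ 411.2 -288.9  202.9]
0.73 [453.7 246. ]
-18 [85.1 93.2]
-9 [88.1 90.6]
0 [89.9 90. ]
9 [91.5 86.1]
18 [94.3 84.3]
```

View pics/s4c.png

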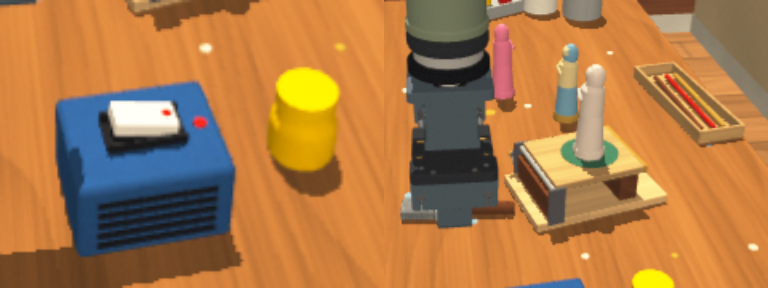

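The rocker has flipped: the red end went from 94 to 84 mm high. The figure stands upright on the green pad, and the arm is clear.

```bash
python3 -c "from workcell import arm; print(arm.job_done())"
```

```text
the job is handed in; nothing more can be done
None
```

The job is handed in at about 18 s on the robot clock: the shelf is down flat, the white figure stands upright on the green pad, and the blower rocker is flipped on; I did not touch the painted figure, jar or brush.

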